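# Pin and bolt the tool-rest plate to the grinder slide

### The arm

A 6-joint arm with a two-finger parallel gripper is mounted at the origin on the work surface. World frame = base frame: x ahead of the robot, y to its left, z up, the work surface at z = 0. Lengths are in mm, angles in rad, forces in N, time in s.
With the tool pointing down it reaches from about 400 to 925 mm from the base axis. Payload 12.5 kg.
Tool frame: the origin (TCP) lies midway between the tips of the shut fingers; the grasp point (between the pads) lies 19 mm behind it (env.grip_depth is the distance from the TCP to the grasp point, in mm); z points along the fingers, y is the line along which they close (so a half turn about z gives the same grasp; the last joint's range is limited). The gripper opens to 95 mm and grips with 3 to 60 N. Pads are 20 mm wide; open, the fingers measure 119 mm over their backs; the gripper's body (75 mm by 180 mm) begins 59 mm behind the grasp point.
Start: joints at [1.099, 0.491, 1.559, -0, 1.092, -0.106], TCP at [223.545, 583.673, 214.661] pointing down, gripper open.
Joint ranges: [-3.1, 3.1], [-0.84, 2.19], [0.05, 2.79], [-1.13, 4.28], [0.06, 2.93], [-2.69, 2.69]. Speed limits (rad/s): [2.22, 2.22, 2.79, 3.14, 3.14, 3.14].

### API

Orientations are given as [roll, pitch, yaw] about the fixed x, y, z axes, in that order (R = Rz(yaw) Ry(pitch) Rx(roll)).
In Python, from cell import monitor, viewer, order, env gives the robot as it stands.
- The arm moves only by the tool move_arm, never from a script. Its argument "moves" is one flat list of numbers, 4 for each row, row after row: the shift along the tool's x, y, z normalised to -1 to 1, where 1 is 0.15 m, then the turn about the tool's z normalised to -1 to 1, where 1 is pi/2 rad. A call has 1 to 10 rows; each row shifts and turns the commanded pose from where the row before left it, along the tool's axes as they then stand; what a row does not reach is not made up. A row lasts 1/8 s, in which the tool goes at most 62.5 mm and 10.7 degrees, less where a joint would pass 70% of its speed; a pose out of reach is approached as far as the arm can. A call with a number of a shift or a turn outside -1 to 1 is refused whole. A call with a gripper value outside its range is refused whole. "claw" is the finger opening in mm, from 0 to 95.1, set as the call begins (left out, the last holds). The fingers move at their own pace and stop on an object; the grip force is fixed at half the most. Time passes only in rows, so rows that do not move let the fingers close. It gives the time, the measured TCP pose, the force, the opening and the grip force at its end, in the units of the state.
- monitor.state(): the state, without advancing time (a new reading comes with each control period).
- viewer.read_camera(name): name is "scene" or "top"; returns the picture (384x512x3 uint8, red, green, blue); there is no depth.
- viewer.camera_info(name): a dict with "K" (3x3 intrinsics, pixels), "camera_from_world" (4x4, takes a point from world to camera coordinates). Camera axes: x right, y down, z forward; pixel columns grow to the right and rows downward; lengths in mm; the calibration is good to about 2 mm. A picture is of the moment at which its call begins. camera_info takes no time and is no camera call.
- order.job_done(): hands the job in; it is judged then, once.
The state is a dict: "t": time; "joints": joint angles; "qvel": joint speeds; "tau": joint torques, N m; "eef_pos": TCP position; "tcp_rot": TCP orientation; "ft_force": force on the tool from outside, world axes, zero at the start; "moment": the same for the moment, N m; "opening": opening from 0.0 (shut) to 1.0 (fully open); "grip_force": force on a finger pad.
Only numpy, scipy, OpenCV 4.12 (cv2) and the standard library are available. Lean on these libraries where they do the work, as an engineer would, in place of code of your own. Each camera call takes 0.05 s, during which the arm holds its last target. There are 200 camera calls.

### The job

Carry the aluminium plate from its wooden rest and lay it flat on the narrow open front of the grinder's slide bed, lug end outermost, and let go of it there; then take it by its upright lug and slide it under the bridge to the end stop. Drop the tapered drift pin fully home through the plate's leading hole into the bed, which draws the plate back a little so that the holes line up, and only then fit the short thick-headed bolt down into the other hole until its head sits on the plate. Leave the pin and bolt in place, and leave the wheel, the oil bottle and the wrench where they are.

Things in the scene. Friction and masses are not known exactly. Their poses are not given: they have to be found in the camera images.
- bed: Fixed painted slide bed, top 60 mm above the bench. Origin on the bench, on the bed's centre line, below where the plate's centre is when the holes line up; x = slide direction (inwards), z up. From x = -65 to 95 mm it is a block 110 mm wide with two steel side rails on top, 12 mm high, 53 mm apart inside, 80 mm outside, flared open from x = -65 to -40 mm
- bed_front (a point): Good place for the plate's underside centre when laying it down: on top of the bed's open front, at x = -140 mm, z = 60 mm in the bed frame (25 mm either way is fine). The front is a tongue 36 mm wide from x = -230 to -65 mm, so the 50 mm plate overhangs it by 7 mm each side and fingers have room beside it
- bed_bridge (a point): Centre of the bridge's underside, at x = 18 mm, z = 81 mm in the bed frame (9 mm above the slid-in plate's top). The bridge is 20 mm wide in x, 110 mm long across, its top at z = 91 mm (bolt caps at its ends to 95 mm). Only the plate's flat part passes under it
- bed_stop (a point): Centre of the end stop's face at x = 84 mm in the bed frame, 60 mm wide, its top at z = 78 mm. A plate pushed against it has its centre at x = 4 mm, 4 mm past alignment; the pin's taper draws it back (it slides freely once let go)
- bed_pin_hole (a point): Mouth of the bed's inner vertical hole, 18 mm, 60 mm deep, for the drift pin, on the bed's top at x = 58 mm, y = 0 in the bed frame, beyond the bridge
- bed_bolt_hole (a point): Mouth of the bed's outer vertical hole, 18 mm, 60 mm deep, for the bolt, on the bed's top at x = -25 mm, y = 0 in the bed frame, before the bridge
- plate_center (a point): Loose aluminium plate 160 x 50 x 12 mm, about 0.3 kg; its centre, half-way through its thickness. x runs along it to the leading end, z up. Through holes of 18 mm at x = 58 (leading) and -25 mm, y = 0. Starts flat, centred on a fixed wooden rest 120 x 36 x 20 mm; its long edges overhang the rest by 7 mm, and it can be gripped across its 50 mm width
- plate_lug (a point): Middle of the upright lug at the plate's tail, at x = -66 mm in the plate's frame: a block 24 mm long (x), 12 mm thick (y), rising 40 mm above the plate's top; this point is 20 mm above the plate's top (26 mm above its centre). Same axes as the plate
- pin_center (a point): Loose bright steel drift pin, upright, 120 mm long; its mid-length point, also the underside of its head. Above: a plain round head, 60 mm long, 22 mm thick. Below: a 16 mm shank 33 mm long, then a 27 mm taper to a 6 mm tip. Starts standing in one hole of the rack, head resting on the rack's top. Fully home, the head rests on the plate: this point 72 mm above the bench
- bolt_center (a point): Loose dark steel bolt, upright, 80 mm long; its mid-length point, 5 mm below the underside of its head. Round head 35 mm long, 28 mm thick; plain 15 mm shank 45 mm long with a 5 mm chamfer at the tip. No thread, not turned. Starts standing in the rack's other hole. Fully home, the head rests on the plate: this point 67 mm above the bench
- rack: Fixed wooden block 160 (x) x 70 (y) x 65 mm high, origin at the centre of its underside, with two vertical 20 mm through holes at x = -45 and +45 mm, y = 0: one holds the pin, the other the bolt, either way round
- wheel: Bystander: spare mauve grinding wheel lying flat, 120 mm in diameter, 22 mm thick; origin at the centre of its underside
- oil: Bystander: grey oil bottle, 56 mm in diameter, 150 mm high; origin at the centre of its underside
- wrench: Bystander: steel wrench lying flat; origin at its underside
Mind the look-alikes: they are no part of the job. Leave any yellow look-alike of the part that bears bolt_center alone. Leave any orange look-alike of the part that bears plate_center alone.

How it is judged:
By the outcome, as a careful person would: the job done as asked, in the order asked, and still so for the second after the job is handed in, with the robot touching nothing.
It also fails if it takes over 72 s, if anything falls off the work surface, if the arm or the gripper's body presses on something with over 40 N, if the wrist force passes 120 N, or if a joint passes its speed limit or range.

## Working session

There is one attempt and no reset: what is moved stays moved. The work goes in short steps, Python scripts to look and compute and a tool call to move; the robot and the scene stay as the last step left them, time stands still between calls to the robot, and variables do not carry over. Pictures are saved under pics/ and viewed, at most 10 in all, crops included, and the job is handed in when it is done.

Besides the shell and the picture viewer there is one more tool, called after "Emit:" by a JSON object that holds its "api" and its "payload", one argument or row to a line. move_arm: Moves the arm, as the interface text tells. Scaled input: -1 to 1 covers 0.15 m each way for a shift and pi/2 rad each way for a turn. Its arguments: {"type":"object","properties":{"moves":{"type":"array"},"claw":{"type":"number"}},"required":["moves"]}

```bash
ls; mkdir -p pics; python3 - <<'E'
from cell import monitor, viewer, order, env
import cv2, numpy as np
for n in ("scene","top"):
    im=viewer.read_camera(n); cv2.imwrite(f"pics/{n}0.png",cv2.cvtColor(im,cv2.COLOR_RGB2BGR))
    i=viewer.camera_info(n); print(n,np.round(i["K"],1).tolist(),np.round(i["camera_from_world"],3).tolist())
s=monitor.state(); print(s["t"],s["eef_pos"],s["tcp_rot"],s["opening"],env.grip_depth)
a=[cv2.imread(f"pics/{n}0.png") for n in ("scene","top")]
E
```

```text
pics
scene [[460.1, 0.0, 260.9], [0.0, 460.1, 190.2], [0.0, 0.0, 1.0]] [[-0.641, 0.767, -0.013, 468.169], [0.634, 0.52, -0.573, -300.233], [-0.433, -0.376, -0.82, 1661.054], [0.0, 0.0, 0.0, 1.0]]
top [[468.9, 0.0, 256.5], [0.0, 468.9, 191.6], [0.0, 0.0, 1.0]] [[0.005, -1.0, 0.002, -76.799], [-0.993, -0.005, -0.122, 634.891], [0.122, -0.002, -0.993, 1301.977], [0.0, 0.0, 0.0, 1.0]]
0.1 [223.41125445 583.46893344 214.10902824] [-3.14056750e+00 -1.40418161e-04  2.77581601e+00] 1.0001097580217448 18.8
```

View pics/scene0.png

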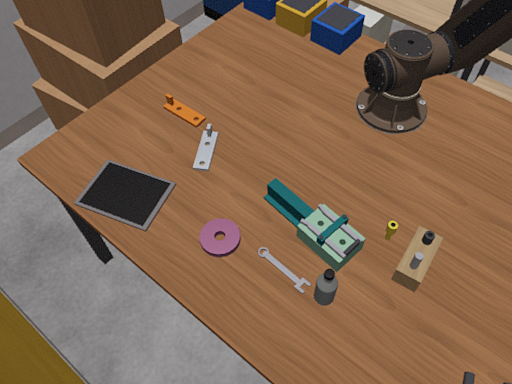

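View pics/top0.png

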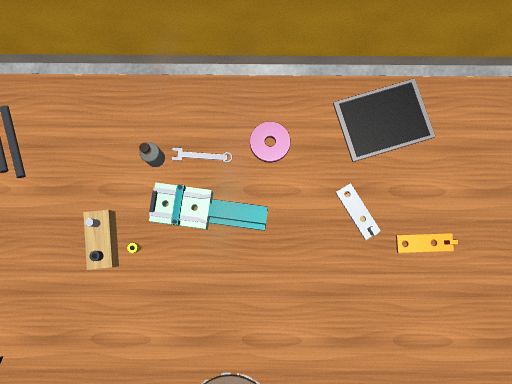

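The scene view shows the silver plate at (206,150), its orange look-alike at (185,110), the bed at (315,220) and the rack at (418,258), with the dark bolt at (428,237) and the bright pin at (417,260). The yellow look-alike bolt stands at (392,228).
The top view shows the same things: plate (358,212), orange (427,243), bed holes (165,203) and (194,207), pin (92,222), bolt (96,256), yellow (133,248).

Candidates:
- **Plate:** silver at top (358,212) or orange (427,243). I choose silver.
- **Bolt:** dark in the rack at (96,256) or yellow (133,248). I choose dark.
- **Pin:** only the bright one at (92,222).

One close crop will check this.

```bash
cat > h.py <<'E'
import cv2, numpy as np
from cell import monitor, viewer, order, env
def cam(n):
    i=viewer.camera_info(n); return np.array(i["K"]),np.array(i["camera_from_world"])
def grab(n,name=None):
    im=cv2.cvtColor(viewer.read_camera(n),cv2.COLOR_RGB2BGR)
    if name: cv2.imwrite(f"pics/{name}.png",im)
    return im
def ray(n,p):
    K,T=cam(n); R=T[:3,:3]; c=-R.T@T[:3,3]
    d=R.T@np.linalg.inv(K)@np.array([p[0],p[1],1.]); return c,d/np.linalg.norm(d)
def onz(n,p,z):
    c,d=ray(n,p); return c+d*(z-c[2])/d[2]
def proj(n,X):
    K,T=cam(n); q=K@(T[:3,:3]@np.asarray(X,float)+T[:3,3]); return q[:2]/q[2]
def tri(ps,pt):
    c1,d1=ray("scene",ps); c2,d2=ray("top",pt)
    s=np.linalg.lstsq(np.c_[d1,-d2],c2-c1,rcond=None)[0]
    a,b=c1+s[0]*d1,c2+s[1]*d2; return (a+b)/2,np.linalg.norm(a-b)
def crop(im,x0,y0,w,h,W,H): return cv2.resize(im[y0:y0+h,x0:x0+w],(W,H),interpolation=cv2.INTER_CUBIC)
E
python3 - <<'E'
from h import *
t=cv2.imread("pics/top0.png"); s=cv2.imread("pics/scene0.png")
A=np.hstack([crop(t,325,175,67,75,268,300),crop(t,140,170,133,75,532,300)])
B=np.hstack([crop(s,185,115,50,60,250,300),crop(s,260,175,110,60,550,300)])
cv2.imwrite("pics/c1.png",np.vstack([A,B]))
C=np.hstack([crop(t,75,200,80,75,400,375),crop(s,370,210,80,75,400,375)])
cv2.imwrite("pics/c2.png",C)
E
```

```text
(no output)
```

View pics/c1.png

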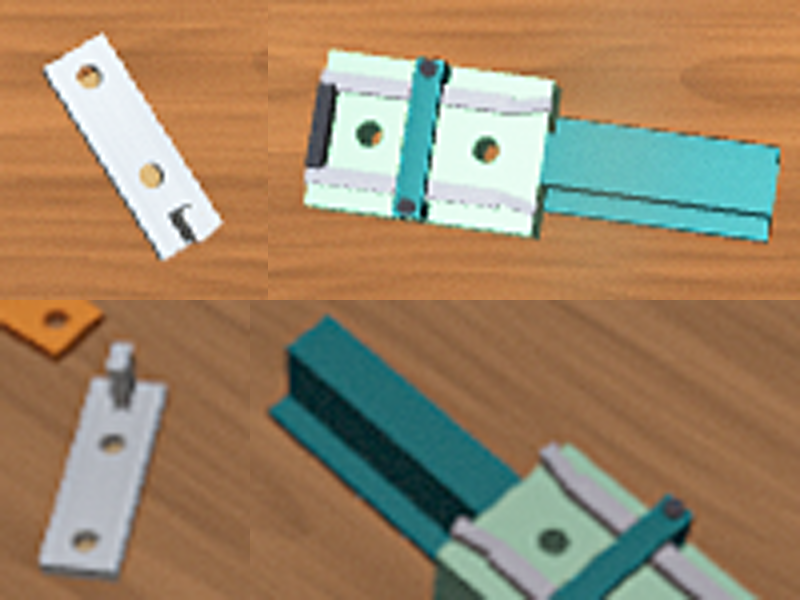

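View pics/c2.png

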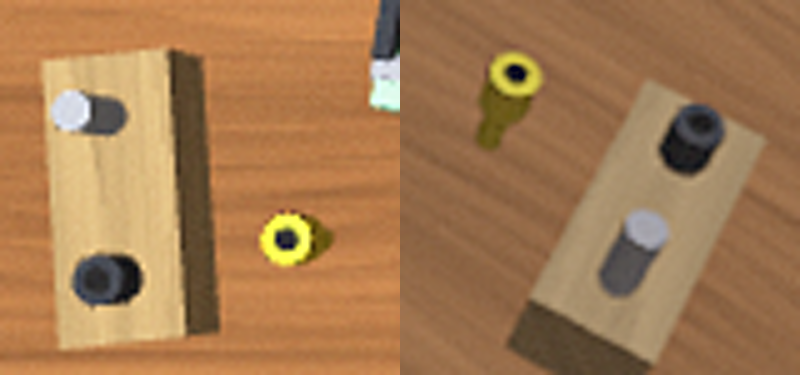

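Crop 1 shows the silver plate with two holes and its lug at the lower right end. The bed has its two holes, bridge and dark end stop on the left, and the tongue to the right. Crop 2 shows the bright pin and dark bolt standing in the rack, and the yellow look-alike bolt free-standing beside it, so the choice holds. Next I measure from both views.

```bash
cat > m.py <<'E'
from h import *
U=8
def blobs(im,box,f,holes=False,amin=8):
    """centres (px) of blobs where f(hsv) within box, sub-pixel by upscaling; holes -> child contours"""
    x0,y0,w,h=box; c=cv2.resize(im[y0:y0+h,x0:x0+w],None,fx=U,fy=U,interpolation=cv2.INTER_CUBIC)
    m=f(cv2.cvtColor(c,cv2.COLOR_BGR2HSV)).astype(np.uint8)*255
    cs,hi=cv2.findContours(m,cv2.RETR_CCOMP,cv2.CHAIN_APPROX_NONE); out=[]
    for k,cc in enumerate(cs):
        a=cv2.contourArea(cc)/U**2
        if a<amin or (hi[0][k][3]>=0)!=holes: continue
        hull=cv2.convexHull(cc); M=cv2.moments(hull)
        p=np.array([M["m10"]/M["m00"],M["m01"]/M["m00"]])
        r=cv2.minAreaRect(cc); g=lambda q:(np.array(q)+.5)/U-.5+[x0,y0]
        out.append((g(p),round(a,1),g(cv2.boxPoints(r))))
    return sorted(out,key=lambda o:-o[1])
E
python3 - <<'E'
from m import *
np.set_printoptions(precision=2,suppress=True)
t=cv2.imread("pics/top0.png"); s=cv2.imread("pics/scene0.png")
def show(n,o):
    print(n)
    for c,a,b in o[:4]: print("  ",c,a,b.round(1).tolist())
white=lambda H:(H[...,1]<60)&(H[...,2]>150)
grey=lambda H:(H[...,1]<70)&(H[...,2]>95)
show("plate top",blobs(t,(325,175,67,75),white)); show("plate top holes",blobs(t,(325,175,67,75),white,True))
show("plate sc",blobs(s,(188,120,36,55),grey)); show("holes",blobs(s,(188,120,36,55),grey,True))
mint=lambda H:(H[...,2]>165)
show("bed top holes",blobs(t,(145,175,70,60),mint,True))
mint2=lambda H:(H[...,2]>95)
show("bed sc holes",blobs(s,(290,200,75,68),mint2,True))
teal=lambda H:(H[...,1]>110)&(H[...,0]>75)&(H[...,0]<100)
show("teal",blobs(t,(140,170,140,70),teal))
br=lambda H:(H[...,1]<60)&(H[...,2]>150)
show("pin top",blobs(t,(80,210,25,25),br)); show("pin sc",blobs(s,(405,245,25,25),lambda H:(H[...,1]<60)&(H[...,2]>125)))
dk=lambda H:H[...,2]<75
show("bolt top",blobs(t,(83,245,25,25),dk)); 
show("bolt rec top",blobs(t,(88,248,14,14),lambda H:H[...,2]<38)); show("bolt sc",blobs(s,(415,225,25,25),dk));show("bolt rec sc",blobs(s,(422,228,14,12),lambda H:H[...,2]<38))
E
```

```text
plate top
   [357.84 211.35] 963.2 [[334.8, 191.6], [350.3, 181.9], [381.0, 231.1], [365.5, 240.7]]
plate top holes
   [362.44 218.48] 28.1 [[358.2, 218.4], [362.4, 214.2], [366.6, 218.5], [362.5, 222.6]]
   [346.75 193.71] 27.5 [[342.7, 193.6], [346.8, 189.5], [351.0, 193.8], [346.9, 197.8]]
plate sc
   [205.59 148.38] 652.5 [[191.3, 168.6], [205.2, 121.5], [221.3, 126.3], [207.3, 173.3]]
holes
   [201.52 162.88] 8.4 [[199.6, 164.4], [199.6, 161.4], [203.4, 161.4], [203.4, 164.4]]
bed top holes
   [152.88 200.83] 125.0 [[148.0, 211.5], [151.5, 189.5], [157.9, 190.5], [154.4, 212.5]]
   [168.34 222.06] 72.5 [[150.1, 223.4], [150.7, 216.2], [181.5, 219.0], [180.9, 226.2]]
   [164.61 202.95] 27.5 [[160.4, 203.3], [164.9, 198.7], [168.9, 202.7], [164.4, 207.3]]
   [179.48 186.27] 27.2 [[175.7, 189.5], [176.6, 183.1], [182.7, 183.9], [181.9, 190.3]]
bed sc holes
   [325.43 214.36] 20.6 [[316.8, 207.6], [318.2, 206.1], [334.0, 221.6], [332.6, 223.1]]
   [342.09 241.49] 20.1 [[339.1, 243.5], [339.6, 239.0], [345.2, 239.6], [344.7, 244.1]]
   [320.22 222.76] 18.3 [[317.6, 224.9], [317.6, 22
[... 457 characters left out ...]
6.4, 249.7], [425.0, 254.0], [421.7, 260.6]]
bolt top
   [ 98.81 255.59] 35.6 [[95.1, 260.1], [96.4, 250.5], [103.2, 251.4], [101.9, 261.0]]
   [ 93.83 255.6 ] 25.2 [[90.0, 256.6], [92.7, 251.7], [97.8, 254.5], [95.2, 259.4]]
bolt rec top
   [ 99.47 255.45] 18.6 [[97.6, 259.8], [97.8, 251.3], [101.7, 251.4], [101.4, 259.9]]
bolt sc
   [427.07 238.95] 65.8 [[420.3, 241.6], [424.6, 232.8], [433.7, 237.2], [429.4, 246.0]]
   [429.79 234.09] 26.9 [[425.4, 234.6], [427.8, 230.3], [434.0, 233.8], [431.6, 238.1]]
bolt rec sc
   [424.94 237.88] 13.4 [[421.6, 234.9], [429.1, 234.9], [429.1, 239.4], [421.6, 239.4]]
   [429.84 234.11] 8.1 [[427.4, 234.5], [428.3, 232.0], [432.3, 233.5], [431.4, 235.9]]
```

```bash
python3 - <<'E'
from m import *
np.set_printoptions(precision=2,suppress=True)
t=cv2.imread("pics/top0.png"); s=cv2.imread("pics/scene0.png")
b=blobs(t,(185,198,20,18),lambda H:(H[...,2]>165),True,8); print("bolthole",[(x[0],x[1]) for x in b])
b2=blobs(s,(197,132,22,18),lambda H:(H[...,1]<70)&(H[...,2]>85),True,4); print("pl tail hole",[(x[0],x[1]) for x in b2])
b3=blobs(s,(195,155,14,14),lambda H:(H[...,1]<70)&(H[...,2]>85),True,4); print("pl lead hole",[(x[0],x[1]) for x in b3])
print("bolt hole",tri((320.22,222.76),b[0][0]),"pinhole",tri((342.09,241.49),(164.61,202.95)))
if b2: print("tailhole",tri(b2[0][0],(362.44,218.48)))
if b3: print("leadhole",tri(b3[0][0],(346.75,193.71)))
for z in (32,): 
    a,c=onz("top",(362.44,218.48),z),onz("top",(346.75,193.71),z); print("plate",a,c,np.linalg.norm(a-c),np.degrees(np.arctan2(*(c-a)[1::-1])))
    print(" corners",[onz("top",q,z)[:2].round(1).tolist() for q in [[334.8,191.6],[350.3,181.9],[381.0,231.1],[365.5,240.7]]])
a,c=onz("top",b[0][0],60),onz("top",(164.61,202.95),60); print("bed",a,c,np.linalg.norm(a-c),np.degrees(np.arctan2(*(c-a)[1::-1])))
a2,c2=onz("scene",(320.22,222.76),60),onz("scene",(342.09,241.49),60); print("bed sc",a2,c2,np.linalg.norm(a2-c2),np.degrees(np.arctan2(*(c2-a2)[1::-1])))
print("bridge centre",tri((0,0),(0,0))[1], onz("top",(177.78,204.44),91))
print("pin top",tri((419.05-2,255.23),(88.63,221.7)),tri((419.05,255.23),(88.63,221.7)),onz("top",(88.63,221.7),125),onz("scene",(419.05,255.23),125))
print("bolt top",tri((429.79,234.09),(93.83,255.6)),onz("top",(93.83,255.6),100),onz("scene",(429.79,234.09),100))
# tongue edges: far tip row
E
```

```text
bolthole [(array([193.79, 206.88]), 23.2)]
pl tail hole [(array([207.13, 143.95]), 4.2)]
pl lead hole [(array([201.5 , 163.12]), 6.6)]
bolt hole (array([588.47, 103.04,  57.59]), np.float64(1.8358219990906546)) pinhole (array([599.13, 185.46,  57.15]), np.float64(2.069575821208188))
tailhole (array([ 560.4 , -377.52,   24.33]), np.float64(2.0698349869354313))
leadhole (array([ 631.84, -333.75,   25.94]), np.float64(1.3455504045071458))
plate [ 560.5  -376.63   32.  ] [ 631.52 -333.12   32.  ] 83.29023878545394 31.49502087449677
 corners [[637.5, -298.9], [665.9, -344.0], [524.8, -428.7], [497.4, -383.9]]
bed [588.75 101.94  60.  ] [599.39 184.01  60.  ] 82.75725618040555 82.6104496574774
bed sc [589.26 104.46  60.  ] [600.05 186.89  60.  ] 83.13293864865324 82.54150796134813
bridge centre 396.57445110296555 [592.45 141.81  91.  ]
pin top (array([542.77, 371.85, 120.84]), np.float64(2.0371088085609834)) (array([541.57, 373.85, 121.59]), np.float64(2.850159578365953)) [542.05 371.32 125.  ] [542.77 375.16 125.  ]
bolt top (array([451.89, 363.93,  98.18]), np.float64(3.1476548824699537)) [452.68 361.85 100.  ] [452.08 365.3  100.  ]
```

Both views agree to within about 3 mm. First I turn the tool to the plate's direction at the present height.

Emit:
{"api": "move_arm", "payload": {
  "moves": [0,0,0,0.118,0,0,0,0.118,0,0,0,0.118,0,0,0,0.118,0,0,0,0.118,0,0,0,0.118,0,0,0,0.118,0,0,0,0.118,0,0,0,0.118,0,0,0,0.118],
  "claw": 95
}}

```text
t: 1.35
eef_pos: [223.5, 583.5, 214.3]
tcp_rot: [3.141, 0.001, 0.916]
ft_force: [0.6, 0.2, -0.5]
opening: 0.999
grip_force: 0.0
```

Emit:
{"api": "move_arm", "payload": {
  "moves": [0,0,0,0.118,0,0,0,0.118,0.029,0.392,0,0,0.029,0.392,0,0,0.029,0.392,0,0,0.029,0.392,0,0,0.029,0.392,0,0,0.029,0.392,0,0,0.029,0.392,0,0,0.029,0.392,0,0]
}}

```text
t: 2.6
eef_pos: [500.5, 199.5, 214.5]
tcp_rot: [-3.141, 0.0, 0.551]
ft_force: [0.1, 0.7, -0.1]
opening: 1.001
grip_force: 0.0
```

```bash
cat >> h.py <<'E'
def go(x=None,y=None,z=None,yawdeg=None):
    """total tool-frame move in the units of move_arm, from the measured pose"""
    s=monitor.state(); p=s["eef_pos"]; w=s["tcp_rot"][2]
    d=np.array([(x if x is not None else p[0])-p[0],(y if y is not None else p[1])-p[1]])
    dz=(z-p[2]) if z is not None else 0
    c,sn=np.cos(w),np.sin(w); dy=0 if yawdeg is None else (yawdeg-np.degrees(w)+180)%360-180
    print("at",np.round(p,1),"yaw",round(np.degrees(w),2),"-> tool",np.round(np.array([d@[c,sn],d@[sn,-c],-dz])/150,4),"turn",round(-dy/90,4),"dist",np.round(np.hypot(*d),1))
E
python3 -c "
from h import *
go(577.7,-364.9,10,31.5)"
```

```text
at [500.5 199.5 214.5] yaw 31.6 -> tool [-1.5332  3.4746  1.3635] turn 0.0011 dist 569.7
```

Emit:
{"api": "move_arm", "payload": {
  "moves": [-0.153,0.347,0,0,-0.153,0.347,0,0,-0.153,0.347,0,0,-0.153,0.347,0,0,-0.153,0.347,0,0,-0.153,0.347,0,0,-0.153,0.347,0,0,-0.153,0.347,0,0,-0.153,0.347,0.2,0,-0.153,0.347,0.2,0]
}}

```text
t: 3.85
eef_pos: [576.5, -361.0, 155.5]
tcp_rot: [3.141, -0.0, 0.551]
ft_force: [0.2, 0.5, -0.2]
opening: 0.998
grip_force: 0.0
```

```bash
python3 -c "
from h import *
a=grab('top','t1');b=grab('scene','s1')
go(577.7,-364.9,10,31.5)
p=monitor.state()['eef_pos']
cv2.imwrite('pics/c3.png',np.hstack([crop(a,300,140,130,130,390,390),crop(b,150,70,130,130,390,390)]))"
```

```text
at [ 575.  -363.1  151.7] yaw 31.38 -> tool [0.009  0.0194 0.9446] turn -0.0014 dist 3.2
```

View pics/c3.png

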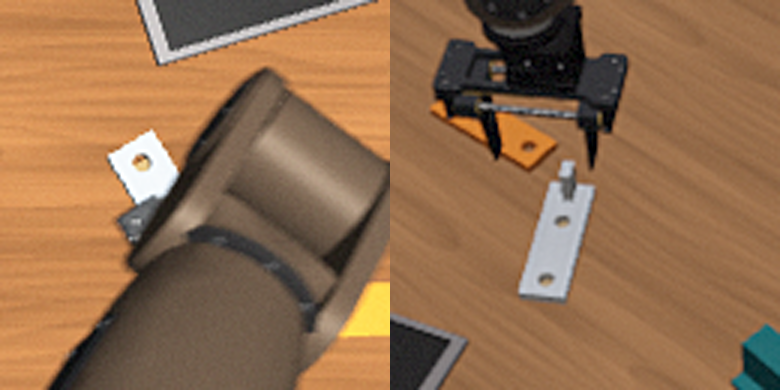

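The picture shows the open fingers straddling the silver plate, clear of its lug: left crop plate end at (145,165), right crop fingers at (495,150) and (592,160). Now I descend and grip.

Emit:
{"api": "move_arm", "payload": {
  "moves": [0.009,0.019,0.3,0,0,0,0.3,0,0,0,0.2,0,0,0,0.14,0,0,0,0,0]
}}

```text
t: 4.58
eef_pos: [578.8, -360.2, 14.3]
tcp_rot: [-3.139, 0.001, 0.552]
ft_force: [0.1, -0.2, 1.2]
opening: 0.997
grip_force: 0.0
```

Emit:
{"api": "move_arm", "payload": {
  "moves": [0,0,0,0,0,0,0,0,0,0,0,0,0,0,0,0,0,0,0,0,0,0,0,0],
  "claw": 44
}}

```text
t: 5.32
eef_pos: [579.4, -361.1, 15.5]
tcp_rot: [3.141, -0.0, 0.551]
ft_force: [1.3, -0.6, 1.0]
opening: 0.524
grip_force: 30.0
```

Emit:
{"api": "move_arm", "payload": {
  "moves": [0,0,-0.1,0,0,0,-0.2,0,0,0,-0.3,0,0,0,-0.3,0,0,0,0,0,0,0,0,0]
}}

```text
t: 6.08
eef_pos: [578.7, -360.4, 149.9]
tcp_rot: [-3.14, 0.0, 0.552]
ft_force: [-0.3, -0.6, -3.2]
opening: 0.522
grip_force: 30.0
```

```bash
python3 -c "
from m import *
np.set_printoptions(precision=2,suppress=True)
b=grab('scene','s2'); s=monitor.state(); print(s['eef_pos'],s['tcp_rot'],s['opening'],s['ft_force'])
t=grab('top','t2'); s=monitor.state(); print(s['eef_pos'],s['tcp_rot'])
W=lambda H:(H[...,1]<70)&(H[...,2]>88)
p=s['eef_pos']; q=proj('scene',p); print('proj',q, proj('top',p))
x,y=int(q[0])-40,int(q[1])-40
for o in blobs(b,(x,y,80,80),W,False,30)[:3]: print(o)
for o in blobs(b,(x,y,80,80),W,True,3)[:5]: print('hole',o[0],o[1])
cv2.imwrite('pics/c4.png',np.hstack([crop(b,x,y,80,80,400,400),crop(t,300,140,130,130,400,400)]))
"
```

```text
[ 578.53 -360.37  149.16] [-3.14  0.    0.55] 0.521993180173687 [-0.33 -0.24 -2.59]
[ 578.56 -360.41  148.86] [-3.14  0.    0.55]
proj [202.35 123.66] [366.21 208.62]
(array([197.6 , 123.49]), 579.5, array([[187.27, 143.44],
       [187.59, 103.59],
       [209.47, 103.77],
       [209.15, 143.61]]))
hole [202.9  115.42] 9.2
hole [197.54 135.37] 7.1
```

View pics/c4.png

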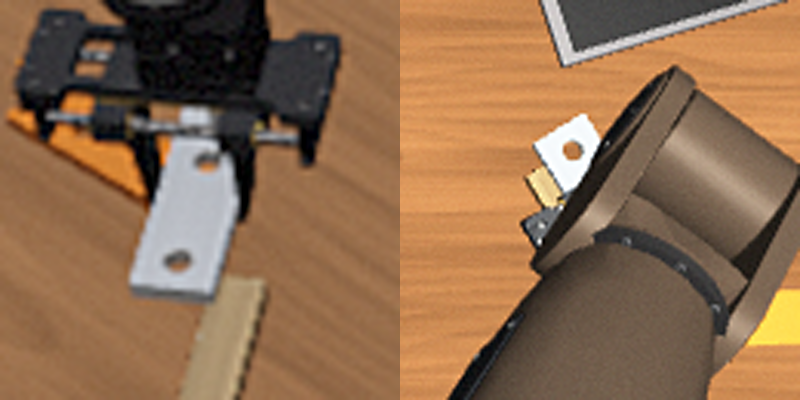

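The picture shows the plate held level and centred between the fingers, with its holes at (208,160) and (178,262) in the left crop, and the empty rest below. With it in hand I can check the camera bias against the TCP.

```bash
python3 -c "
from m import *
np.set_printoptions(precision=2,suppress=True)
t=cv2.imread('pics/t2.png')
W=lambda H:(H[...,1]<60)&(H[...,2]>150)
o=blobs(t,(338,170,26,34),W,True,8); print([(k[0],k[1]) for k in o]); pt=o[0][0]
sc=[(202.9,115.42),(197.54,135.37)]
X,r=tri(sc[1],pt); print('lead tri',X,r)
p=np.array([578.53,-360.37,149.0]); w=.552; u=np.array([np.cos(w),np.sin(w)]); v=np.array([-np.sin(w),np.cos(w)])
for z in (163,166):
  for n,q in (('scene',sc[0]),('scene',sc[1]),('top',pt)):
    P=onz(n,q,z); d=(P-p)[:2]; print(z,n,P,'along',d@u,'across',d@v)
"
```

```text
[(array([355.61, 188.56]), 33.5)]
lead tri [ 629.31 -330.7   160.14] 1.6507583387981775
163 scene [ 561.04 -372.69  163.  ] along -21.352418138967998 across -1.3139009661599228
163 scene [ 630.55 -327.84  163.  ] along 61.350086359183926 across 0.4238177438598269
163 top [ 629.44 -330.77  163.  ] along 58.86730484175767 across -1.4919857782650185
166 scene [ 562.92 -370.38  166.  ] along -18.540158158285745 across -0.3388926539811213
166 scene [ 632.23 -325.66  166.  ] along 63.92205521221349 across 1.393777135320688
166 top [ 629.04 -330.13  166.  ] along 58.871061837404056 across -0.7372189625653437
```

Emit:
{"api": "move_arm", "payload": {
  "moves": [0,0,0,-0.1133,0,0,0,-0.1133,0,0,0,-0.1133,0,0,0,-0.1133,0,0,0,-0.1133]
}}

```text
t: 6.8
eef_pos: [578.7, -360.5, 148.7]
tcp_rot: [-3.139, -0.001, 1.447]
ft_force: [-1.4, -0.7, -2.9]
opening: 0.523
grip_force: 30.0
```

Emit:
{"api": "move_arm", "payload": {
  "moves": [0.2,-0.047,0,0,0.3,-0.047,0,0,0.35,-0.047,0,0,0.35,-0.047,0,0,0.35,-0.047,0,0,0.35,-0.047,0,0,0.227,-0.047,0,0,0.1,0,0,0,0,0,0,0,0,0,0,0]
}}

```text
t: 8.05
eef_pos: [573.4, -24.3, 150.0]
tcp_rot: [-3.141, 0.0, 1.441]
ft_force: [-0.5, 0.4, -2.0]
opening: 0.523
grip_force: 30.0
```

```bash
python3 -c "
from m import *
np.set_printoptions(precision=2,suppress=True)
b=grab('scene','s3'); t=grab('top','t3')
go(572.6,-22.7,75,82.58)
p=monitor.state()['eef_pos']; q=proj('scene',p); x,y=int(q[0])-50,int(q[1])-40
W=lambda H:(H[...,1]<50)&(H[...,2]>88)
for o in blobs(b,(x,y,100,80),W,True,3)[:5]: print('hole',o[0],o[1], onz('scene',o[0],p[2]+16.5))
q=proj('top',p);x,y=int(q[0])-50,int(q[1])-40
for o in blobs(t,(x,y,100,80),lambda H:(H[...,1]<60)&(H[...,2]>150),True,3)[:5]: print('hole top',o[0],o[1], onz('top',o[0],p[2]+16.5))
"
```

```text
at [573.4 -24.4 150.1] yaw 82.51 -> tool [ 0.01 -0.01  0.5 ] turn -0.0008 dist 1.9
hole [304.9  187.92] 15.4 [583.82  37.15 166.61]
hole [317.51 209.7 ] 3.2 [619.3  105.16 166.61]
hole [324.04 213.84] 3.1 [618.9  125.96 166.61]
```

Emit:
{"api": "move_arm", "payload": {
  "moves": [0.01,-0.01,0.15,0,0,0,0.2,0,0,0,0.15,0,0,0,0.08,0,0,0,0.02,0,0,0,0,0,0,0,0,0]
}}

```text
t: 9.02
eef_pos: [572.4, -21.6, 61.1]
tcp_rot: [3.14, -0.0, 1.441]
ft_force: [0.0, -0.2, -1.6]
opening: 0.525
grip_force: 30.0
```

Emit:
{"api": "move_arm", "payload": {
  "moves": [0,0,0.013,0,0,0,0.013,0,0,0,0,0]
}}

```text
t: 9.4
eef_pos: [572.0, -21.5, 56.3]
tcp_rot: [-3.141, -0.0, 1.441]
ft_force: [-0.6, 0.2, -2.2]
opening: 0.523
grip_force: 30.0
```

Emit:
{"api": "move_arm", "payload": {
  "moves": [0,0,0.01,0,0,0,0,0]
}}

```text
t: 9.65
eef_pos: [572.1, -21.5, 55.5]
tcp_rot: [3.141, -0.0, 1.442]
ft_force: [-2.9, -0.8, 4.7]
opening: 0.527
grip_force: 30.0
```

Contact is at the expected height, so I let go and rise.

Emit:
{"api": "move_arm", "payload": {
  "moves": [0,0,0,0,0,0,0,0,0,0,0,0,0,0,-0.1,0,0,0,-0.2,0,0,0,-0.2,0,-0.2,0,0,0,-0.2,0,0,0,0,0,0,0,0,0,0,0],
  "claw": 75
}}

```text
t: 10.9
eef_pos: [564.4, -80.8, 130.4]
tcp_rot: [3.141, -0.0, 1.441]
ft_force: [0.2, 0.5, 0.1]
opening: 0.788
grip_force: 0.0
```

```bash
python3 -c "
from m import *
np.set_printoptions(precision=2,suppress=True)
b=grab('scene','s4'); t=grab('top','t4'); print(monitor.state()['eef_pos'])
cv2.imwrite('pics/c5.png',np.hstack([crop(b,240,140,130,100,400,308),crop(t,145,165,130,100,400,308)]))
W=lambda H:(H[...,1]<50)&(H[...,2]>88)
for o in blobs(b,(265,160,60,60),W,True,3)[:5]: print('hole',o[0],o[1], onz('scene',o[0],72))
for o in blobs(t,(190,190,60,40),lambda H:(H[...,1]<60)&(H[...,2]>150),True,3)[:5]: print('hole top',o[0],o[1], onz('top',o[0],72))
"
```

```text
[564.4  -80.3  130.16]
hole [303.93 206.94] 16.1 [582.31  40.18  72.  ]
hole [283.89 189.89] 15.1 [571.7  -42.14  72.  ]
hole [276.37 179.33] 13.4 [555.46 -83.89  72.  ]
hole top [193.98 207.02] 34.7 [587.29  99.83  72.  ]
hole top [217.02 210.1 ] 29.7 [579.05  35.72  72.  ]
hole top [209.16 205.55] 8.8 [591.61  57.73  72.  ]
```

View pics/c5.png

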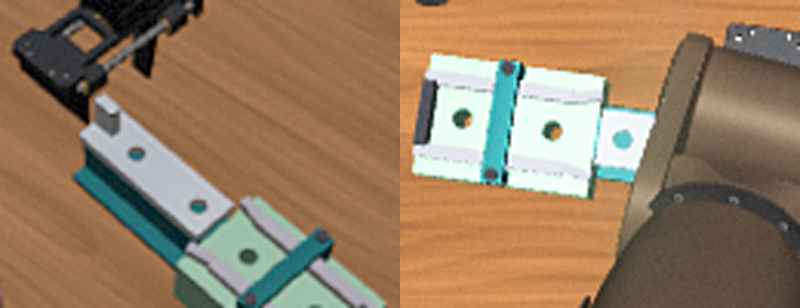

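The picture shows the plate lying flat and straight on the tongue, lug outermost. The lead hole is at (198,205) in the left crop, and the gripper is above the lug at (107,115). Now I lower onto the lug.

Emit:
{"api": "move_arm", "payload": {
  "moves": [-0.026,0,0.1,0,0,0,0.15,0,0,0,0.098,0,0,0,0,0,0,0,0,0]
}}

```text
t: 11.62
eef_pos: [564.1, -84.9, 78.0]
tcp_rot: [3.141, -0.0, 1.442]
ft_force: [-0.6, 0.2, -0.5]
opening: 0.788
grip_force: 0.0
```

Emit:
{"api": "move_arm", "payload": {
  "moves": [0,0,0,0,0,0,0,0,0,0,0,0,0,0,0,0,0,0,0,0,0,0,0,0,0,0,0,0],
  "claw": 6
}}

```text
t: 12.5
eef_pos: [563.8, -84.9, 77.7]
tcp_rot: [3.142, -0.0, 1.441]
ft_force: [0.5, 0.4, 1.4]
opening: 0.123
grip_force: 30.0
```

Emit:
{"api": "move_arm", "payload": {
  "moves": [0.06,0,0,0,0.1,0,0,0,0.1,0,0,0,0.1,0,0,0,0.1,0,0,0,0,0,0,0]
}}

```text
t: 13.25
eef_pos: [572.8, -15.0, 77.7]
tcp_rot: [-3.142, -0.0, 1.443]
ft_force: [-0.0, 1.8, -0.6]
opening: 0.125
grip_force: 30.0
```

```bash
python3 -c "
from h import *
s=monitor.state(); print(s['eef_pos'],s['ft_force'],s['moment'],s['tcp_rot'])"
```

```text
[572.76650846 -15.03335278  77.69119492] [-0.02522422  1.79185404 -0.60684508] [ 0.04164206  0.06480425 -0.01044826] [-3.14155660e+00 -3.92206324e-04  1.44296082e+00]
```

Emit:
{"api": "move_arm", "payload": {
  "moves": [0.08,0,0,0,0.1,0,0,0,0.1,0,0,0,0.1,0,0,0,0.08,0,0,0,0,0,0,0,0,0,0,0]
}}

```text
t: 14.12
eef_pos: [581.5, 52.0, 77.7]
tcp_rot: [-3.142, -0.0, 1.442]
ft_force: [-1.0, 1.0, -0.6]
opening: 0.124
grip_force: 30.0
```

Emit:
{"api": "move_arm", "payload": {
  "moves": [0.03,0,0,0,0.02,0,0,0,0,0,0,0]
}}

```text
t: 14.5
eef_pos: [582.6, 59.5, 77.7]
tcp_rot: [3.141, -0.0, 1.441]
ft_force: [1.0, 0.4, -0.2]
opening: 0.124
grip_force: 30.0
```

Emit:
{"api": "move_arm", "payload": {
  "moves": [0.02,0,0,0,0.01,0,0,0,0,0,0,0]
}}

```text
t: 14.88
eef_pos: [583.2, 64.0, 77.7]
tcp_rot: [3.142, -0.0, 1.441]
ft_force: [0.2, 0.5, -1.3]
opening: 0.127
grip_force: 30.0
```

Emit:
{"api": "move_arm", "payload": {
  "moves": [0.015,0,0,0,0,0,0,0]
}}

```text
t: 15.12
eef_pos: [583.5, 66.3, 77.7]
tcp_rot: [3.142, -0.0, 1.441]
ft_force: [-0.3, 0.8, -2.0]
opening: 0.122
grip_force: 30.0
```

Emit:
{"api": "move_arm", "payload": {
  "moves": [0.013,0,0,0,0,0,0,0]
}}

```text
t: 15.38
eef_pos: [583.5, 66.9, 77.9]
tcp_rot: [-3.141, 0.001, 1.442]
ft_force: [-2.2, -10.3, 1.0]
opening: 0.126
grip_force: 30.0
```

The stop is reached at 10 N. I release the lug, rise, turn and head for the pin.

Emit:
{"api": "move_arm", "payload": {
  "moves": [0,0,0,0,0,0,0,0,0,0,0,0,0,0,-0.1,0,0,0,-0.3,0,0,0,-0.35,0,0,0,0,-0.1111,0,0,0,-0.1111,0,0,0,-0.1111,0,0,0,-0.1111],
  "claw": 50
}}

```text
t: 16.62
eef_pos: [583.7, 68.1, 191.4]
tcp_rot: [3.141, 0.0, 2.145]
ft_force: [-0.4, -0.4, -0.6]
opening: 0.526
grip_force: 0.0
```

Emit:
{"api": "move_arm", "payload": {
  "moves": [0,0,0,-0.1111,0,0,0,-0.1111,0,0,0,-0.1111,0,0,0,-0.1111,0,0,0,-0.1111,0.13,0.39,0,0,0.13,0.39,0,0,0.13,0.39,0,0,0.13,0.39,0,0,0.015,0.39,0,0]
}}

```text
t: 17.88
eef_pos: [540.9, 370.6, 191.9]
tcp_rot: [3.141, 0.001, 3.013]
ft_force: [1.2, 0.2, -0.2]
opening: 0.522
grip_force: 0.0
```

Emit:
{"api": "move_arm", "payload": {
  "moves": [0,0,0,0,0,0,0,0]
}}

```text
t: 18.12
eef_pos: [541.6, 368.2, 190.7]
tcp_rot: [-3.142, 0.0, 3.013]
ft_force: [-1.4, -0.0, 0.3]
opening: 0.527
grip_force: 0.0
```

```bash
python3 -c "
from m import *
np.set_printoptions(precision=2,suppress=True)
go(542.4,373.2,81,172.58)
t=grab('top','t5'); b=grab('scene','s5')
go(542.4,373.2,81,172.58)
for o in blobs(b,(310,210,20,25),lambda H:(H[...,1]<50)&(H[...,2]>88),True,3)[:5]: print('plate bolt hole sc',o[0],o[1], onz('scene',o[0],72))
for o in blobs(b,(332,232,20,22),lambda H:(H[...,1]<50)&(H[...,2]>88),True,3)[:5]: print('plate pin hole sc',o[0],o[1], onz('scene',o[0],72))
for o in blobs(t,(155,190,60,28),lambda H:(H[...,1]<60)&(H[...,2]>150),True,3)[:6]: print('hole top',o[0],o[1], onz('top',o[0],72))
"
```

```text
at [541.6 368.2 190.7] yaw 172.61 -> tool [-0.    0.03  0.73] turn 0.0003 dist 5.1
at [542.  367.3 190.7] yaw 172.51 -> tool [0.   0.04 0.73] turn -0.0007 dist 6.0
plate bolt hole sc [321.57 221.63] 12.0 [590.35 108.58  72.  ]
plate pin hole sc [343.46 240.75] 10.7 [602.17 190.98  72.  ]
hole top [192.86 206.75] 21.0 [588.02 102.93  72.  ]
hole top [163.46 202.71] 19.0 [598.87 184.9   72.  ]
hole top [208.63 209.07] 8.2 [581.78  59.05  72.  ]
```

Emit:
{"api": "move_arm", "payload": {
  "moves": [0,0.03,0.2,0,0,0,0.3,0,0,0,0.18,0,0,0,0.05,0,0,0,0,0]
}}

```text
t: 18.85
eef_pos: [543.0, 372.3, 81.4]
tcp_rot: [3.141, 0.0, 3.011]
ft_force: [0.9, 0.9, 0.3]
opening: 0.525
grip_force: 0.0
```

```bash
python3 -c "
from h import *
go(542.4,373.2,81,172.58)"
```

```text
at [543.  372.3  81.4] yaw 172.52 -> tool [0.0044 0.0052 0.0026] turn -0.0006 dist 1.0
```

Emit:
{"api": "move_arm", "payload": {
  "moves": [0,0,0,0,0,0,0,0,0,0,0,0,0,0,0,0,0,0,0,0],
  "claw": 16
}}

```text
t: 19.48
eef_pos: [542.7, 373.0, 81.2]
tcp_rot: [3.141, 0.001, 3.012]
ft_force: [-0.1, -0.2, 5.5]
opening: 0.228
grip_force: 30.0
```

Emit:
{"api": "move_arm", "payload": {
  "moves": [0,0,0,0,0,0,0,0,0,0,0,0.1111,0,0,0,0.1111,0,0,0,0.1111,0,0,0,0.1111,0,0,0,0.1111,0,0,0,0.1111,0,0,0,0.1111,0,0,0,0.1111],
  "claw": 45
}}

```text
t: 20.72
eef_pos: [542.3, 372.8, 80.4]
tcp_rot: [-3.141, 0.0, 1.61]
ft_force: [-0.2, 0.3, -0.1]
opening: 0.473
grip_force: 0.0
```

Emit:
{"api": "move_arm", "payload": {
  "moves": [0,0,0,0.1111,0,0,0,0,0,0,0,0]
}}

```text
t: 21.1
eef_pos: [542.4, 372.8, 80.6]
tcp_rot: [-3.141, 0.0, 1.445]
ft_force: [-0.7, 0.3, 0.4]
opening: 0.471
grip_force: 0.0
```

Emit:
{"api": "move_arm", "payload": {
  "moves": [0,0,0,0,0,0,0,0,0,0,0,0,0,0,0,0],
  "claw": 16
}}

```text
t: 21.6
eef_pos: [542.5, 372.9, 80.8]
tcp_rot: [3.141, -0.0, 1.442]
ft_force: [0.1, -0.8, 0.7]
opening: 0.226
grip_force: 30.0
```

Emit:
{"api": "move_arm", "payload": {
  "moves": [0,0,-0.15,0,0,0,-0.3,0,0,0,-0.35,0,0,0,-0.1,0,-0.2,0.1,0,0,-0.35,0.15,0,0,-0.35,0.15,0,0,-0.2,0.1,0,0,-0.085,0.037,0,0,0,0,0,0]
}}

```text
t: 22.85
eef_pos: [599.2, 185.9, 214.9]
tcp_rot: [-3.14, 0.0, 1.44]
ft_force: [-0.7, 0.2, -2.0]
opening: 0.231
grip_force: 30.0
```

Emit:
{"api": "move_arm", "payload": {
  "moves": [0,0,0,0,0,0,0,0]
}}

```text
t: 23.1
eef_pos: [599.0, 187.4, 215.6]
tcp_rot: [-3.141, -0.0, 1.443]
ft_force: [0.0, 0.1, -2.3]
opening: 0.225
grip_force: 30.0
```

```bash
python3 -c "
from m import *
np.set_printoptions(precision=2,suppress=True)
b=grab('scene','s6')
go(599.5,186.2,150,82.58)
p=monitor.state()['eef_pos']; q=proj('scene',p); print(q, proj('scene',p+[0,0,-76]))
print('pin holes now', [ (o[0],o[1],onz('scene',o[0],72)) for o in blobs(b,(332,232,20,22),lambda H:(H[...,1]<50)&(H[...,2]>88),True,3)[:3]])
cv2.imwrite('pics/c6.png',crop(b,290,150,90,110,540,600)[:, :])
"
```

```text
at [599.1 187.2 215.7] yaw 82.66 -> tool [-0.01  0.    0.44] turn 0.0009 dist 1.1
[350.55 211.42] [346.35 226.8 ]
pin holes now [(array([343.54, 240.74]), 10.4, array([602.01, 191.12,  72.  ]))]
```

View pics/c6.png

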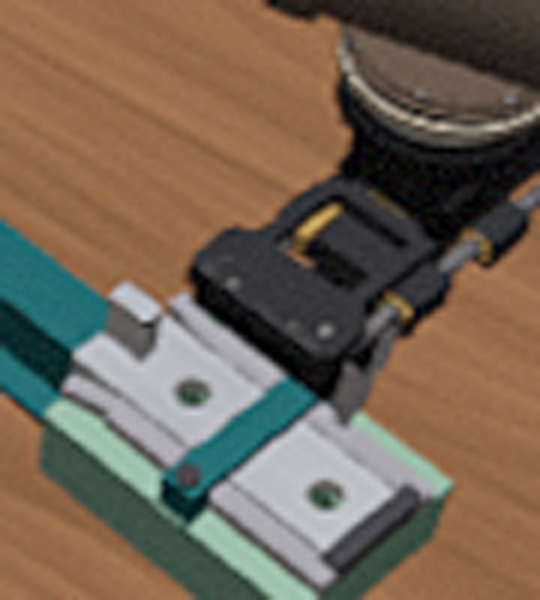

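The picture shows the plate against the stop under the bridge, its lead hole at (325,493) and bolt hole at (193,392), with the pin hanging just above. I descend.

Emit:
{"api": "move_arm", "payload": {
  "moves": [-0.005,0,0.15,0,0,0,0.2,0,0,0,0.08,0,0,0,0.02,0,0,0,0,0,0,0,0,0]
}}

```text
t: 23.9
eef_pos: [599.7, 185.6, 149.2]
tcp_rot: [3.14, -0.001, 1.442]
ft_force: [0.1, -0.1, -3.0]
opening: 0.226
grip_force: 30.0
```

```bash
python3 -c "
from h import *
go(599.5,186.2,88,82.58); print(monitor.state()['ft_force'])"
```

```text
at [599.7 185.6 149.2] yaw 82.59 -> tool [ 0.0038 -0.0016  0.4078] turn 0.0001 dist 0.6
[ 0.14140864 -0.05140527 -3.03518605]
```

Emit:
{"api": "move_arm", "payload": {
  "moves": [0.004,0,0.04,0,0,0,0.04,0,0,0,0.03,0,0,0,0,0]
}}

```text
t: 24.4
eef_pos: [599.3, 186.1, 131.2]
tcp_rot: [-3.141, 0.0, 1.442]
ft_force: [0.3, 1.2, -3.3]
opening: 0.229
grip_force: 30.0
```

Emit:
{"api": "move_arm", "payload": {
  "moves": [0,0,0.03,0,0,0,0.03,0,0,0,0,0]
}}

```text
t: 24.78
eef_pos: [599.2, 185.9, 122.2]
tcp_rot: [-3.141, 0.0, 1.442]
ft_force: [0.9, 2.3, -2.7]
opening: 0.222
grip_force: 30.0
```

Emit:
{"api": "move_arm", "payload": {
  "moves": [0,0,0.03,0,0,0,0.02,0,0,0,0,0]
}}

```text
t: 25.15
eef_pos: [599.2, 185.9, 114.8]
tcp_rot: [-3.141, 0.0, 1.441]
ft_force: [0.5, 1.5, -2.5]
opening: 0.225
grip_force: 30.0
```

Emit:
{"api": "move_arm", "payload": {
  "moves": [0,0,0.03,0,0,0,0.03,0,0,0,0.03,0,0,0,0,0]
}}

```text
t: 25.65
eef_pos: [599.2, 185.9, 101.2]
tcp_rot: [-3.141, 0.0, 1.441]
ft_force: [-0.4, 0.8, -1.7]
opening: 0.227
grip_force: 30.0
```

Emit:
{"api": "move_arm", "payload": {
  "moves": [0,0,0.03,0,0,0,0.03,0,0,0,0,0]
}}

```text
t: 26.02
eef_pos: [599.2, 186.0, 92.3]
tcp_rot: [-3.141, 0.0, 1.441]
ft_force: [-0.5, -0.5, -2.1]
opening: 0.226
grip_force: 30.0
```

Emit:
{"api": "move_arm", "payload": {
  "moves": [0,0,0.02,0,0,0,0.01,0,0,0,0,0]
}}

```text
t: 26.4
eef_pos: [599.4, 186.1, 88.2]
tcp_rot: [-3.142, -0.0, 1.441]
ft_force: [0.2, 0.1, -2.6]
opening: 0.227
grip_force: 30.0
```

Emit:
{"api": "move_arm", "payload": {
  "moves": [0,0,0.01,0,0,0,0,0]
}}

```text
t: 26.65
eef_pos: [599.5, 186.1, 87.7]
tcp_rot: [3.141, -0.0, 1.441]
ft_force: [-2.0, -1.4, 7.1]
opening: 0.229
grip_force: 30.0
```

The pin is home with its head on the plate. I release it, rise and go for the bolt.

Emit:
{"api": "move_arm", "payload": {
  "moves": [0,0,0,0,0,0,0,0,0,0,0,0,0,0,-0.1,0,0,0,-0.25,0,0,0,-0.35,0,0,0,0,-0.1111,0,0,0,-0.1111,0,0,0,-0.1111,0,0,0,-0.1111],
  "claw": 50
}}

```text
t: 27.9
eef_pos: [599.5, 186.1, 192.9]
tcp_rot: [3.141, 0.0, 2.145]
ft_force: [-0.7, 1.0, -0.6]
opening: 0.524
grip_force: 0.0
```

Emit:
{"api": "move_arm", "payload": {
  "moves": [0,0,0,-0.1111,0,0,0,-0.1111,0,0,0,-0.1111,0,0,0,-0.1111,0,0,0,-0.1111,0.281,0.262,0,0,0.281,0.262,0,0,0.281,0.262,0,0,0.281,0.262,0,0,0,0,0,0]
}}

```text
t: 29.15
eef_pos: [450.3, 366.3, 192.9]
tcp_rot: [3.141, 0.001, 3.016]
ft_force: [0.3, -0.6, -0.2]
opening: 0.526
grip_force: 0.0
```

Emit:
{"api": "move_arm", "payload": {
  "moves": [0,0,0,0,0,0,0,0]
}}

```text
t: 29.4
eef_pos: [453.4, 362.9, 192.0]
tcp_rot: [3.141, 0.0, 3.011]
ft_force: [0.9, 0.7, -0.6]
opening: 0.523
grip_force: 0.0
```

```bash
python3 -c "
from m import *
np.set_printoptions(precision=2,suppress=True)
b=grab('scene','s7');t=grab('top','t7')
go(452.4,363.6,71,172.58)
cv2.imwrite('pics/c7.png',np.hstack([crop(b,290,170,100,100,400,400),crop(t,140,170,100,100,400,400)]))
print('bolt hole', [ (o[0],o[1],onz('scene',o[0],72)) for o in blobs(b,(310,210,20,25),lambda H:(H[...,1]<50)&(H[...,2]>88),True,3)[:3]])
for o in blobs(t,(180,196,28,22),lambda H:(H[...,1]<60)&(H[...,2]>150),True,3)[:3]: print('hole top',o[0],o[1], onz('top',o[0],72))
"
```

```text
at [453.3 362.9 191.8] yaw 172.48 -> tool [0.01 0.   0.81] turn -0.0011 dist 1.2
bolt hole [(array([320.84, 220.8 ]), 13.1, array([589.43, 105.39,  72.  ]))]
hole top [193.31 206.74] 28.2 [588.06 101.69  72.  ]
```

View pics/c7.png

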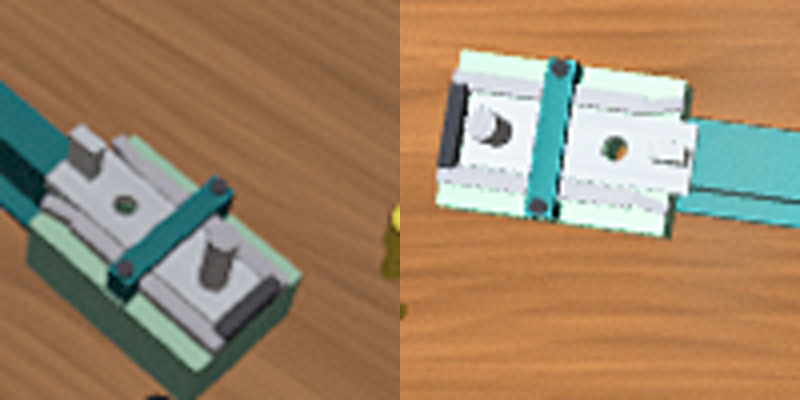

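The picture shows the pin standing upright and home in the lead hole: left crop (217,255), right crop (490,127). The plate has been drawn back from the stop, and its open bolt hole is at (588.7,103.5). I descend on the bolt and centre it both ways as before.

Emit:
{"api": "move_arm", "payload": {
  "moves": [0.006,0.004,0.2,0,0,0,0.3,0,0,0,0.2,0,0,0,0.08,0,0,0,0.02,0,0,0,0,0]
}}

```text
t: 30.25
eef_pos: [452.2, 364.6, 72.6]
tcp_rot: [3.141, 0.001, 3.012]
ft_force: [-0.2, -0.3, 0.2]
opening: 0.528
grip_force: 0.0
```

Emit:
{"api": "move_arm", "payload": {
  "moves": [0,0,0,0,0,0,0,0,0,0,0,0,0,0,0,0],
  "claw": 22
}}

```text
t: 30.75
eef_pos: [451.8, 364.6, 72.2]
tcp_rot: [3.141, 0.001, 3.012]
ft_force: [-1.0, 0.7, 5.4]
opening: 0.289
grip_force: 30.0
```

Emit:
{"api": "move_arm", "payload": {
  "moves": [0,0,0,0,0,0,0,0,0,0,0,0.1111,0,0,0,0.1111,0,0,0,0.1111,0,0,0,0.1111,0,0,0,0.1111,0,0,0,0.1111,0,0,0,0.1111,0,0,0,0.1111],
  "claw": 50
}}

```text
t: 32.0
eef_pos: [451.6, 364.4, 71.5]
tcp_rot: [-3.141, 0.0, 1.61]
ft_force: [0.3, 0.3, -0.7]
opening: 0.521
grip_force: 0.0
```

Emit:
{"api": "move_arm", "payload": {
  "moves": [0,0,0,0.1111,0,0,0,0,0,0,0,0]
}}

```text
t: 32.38
eef_pos: [451.7, 364.4, 71.6]
tcp_rot: [-3.141, 0.0, 1.445]
ft_force: [-0.3, -0.6, -0.1]
opening: 0.524
grip_force: 0.0
```

Emit:
{"api": "move_arm", "payload": {
  "moves": [0,0,0,0,0,0,0,0,0,0,0,0,0,0,0,0],
  "claw": 22
}}

```text
t: 32.88
eef_pos: [451.8, 364.5, 71.8]
tcp_rot: [3.141, -0.0, 1.442]
ft_force: [0.7, -0.6, -0.2]
opening: 0.29
grip_force: 30.0
```

Emit:
{"api": "move_arm", "payload": {
  "moves": [0,0,-0.15,0,0,0,-0.3,0,0,0,-0.35,0,-0.25,0.18,0,0,-0.33,0.232,0,0,-0.33,0.232,0,0,-0.33,0.232,0,0,-0.25,0.176,0,0,-0.117,0.078,0,0,0,0,0,0]
}}

```text
t: 34.12
eef_pos: [588.7, 102.9, 191.4]
tcp_rot: [-3.141, -0.0, 1.44]
ft_force: [0.1, 0.6, -1.9]
opening: 0.289
grip_force: 30.0
```

Emit:
{"api": "move_arm", "payload": {
  "moves": [0,0,0,0,0,0,0,0,0,0,0,0]
}}

```text
t: 34.5
eef_pos: [588.4, 104.4, 191.9]
tcp_rot: [3.141, -0.0, 1.443]
ft_force: [-0.7, 0.0, -1.0]
opening: 0.291
grip_force: 30.0
```

```bash
python3 -c "
from h import *
go(588.8,103.5,130,82.58); print(monitor.state()['ft_force'])"
```

```text
at [588.4 104.4 191.9] yaw 82.66 -> tool [-0.0057  0.0033  0.4124] turn 0.0009 dist 1.0
[-0.74874102  0.01794697 -0.98329416]
```

Emit:
{"api": "move_arm", "payload": {
  "moves": [-0.005,0.002,0.15,0,0,0,0.2,0,0,0,0.06,0,0,0,0,0,0,0,0,0,0,0,0,0]
}}

```text
t: 35.25
eef_pos: [589.3, 102.8, 131.1]
tcp_rot: [3.14, -0.0, 1.441]
ft_force: [-0.1, 0.3, -1.5]
opening: 0.291
grip_force: 30.0
```

```bash
python3 -c "
from h import *
go(588.8,103.5,78.8,82.58); print(monitor.state()['ft_force'])"
```

```text
at [589.3 102.8 131.1] yaw 82.59 -> tool [ 0.0041 -0.0036  0.3489] turn 0.0001 dist 0.8
[-0.05733818  0.27254852 -1.48023591]
```

Emit:
{"api": "move_arm", "payload": {
  "moves": [0.003,-0.002,0.03,0,0,0,0.02,0,0,0,0.01,0,0,0,0,0]
}}

```text
t: 35.75
eef_pos: [588.6, 103.2, 121.0]
tcp_rot: [-3.141, -0.0, 1.441]
ft_force: [0.6, 1.0, -1.8]
opening: 0.29
grip_force: 30.0
```

Emit:
{"api": "move_arm", "payload": {
  "moves": [0,0,0.015,0,0,0,0.015,0,0,0,0,0]
}}

```text
t: 36.12
eef_pos: [588.6, 103.2, 116.5]
tcp_rot: [-3.141, -0.0, 1.441]
ft_force: [0.6, 0.6, -2.3]
opening: 0.289
grip_force: 30.0
```

Tip 7 mm inside the plate hole with no force; I continue into the bed.

Emit:
{"api": "move_arm", "payload": {
  "moves": [0,0,0.02,0,0,0,0.02,0,0,0,0.02,0,0,0,0,0]
}}

```text
t: 36.62
eef_pos: [588.5, 103.2, 107.4]
tcp_rot: [-3.141, 0.0, 1.441]
ft_force: [0.2, -0.0, -1.2]
opening: 0.287
grip_force: 30.0
```

Emit:
{"api": "move_arm", "payload": {
  "moves": [0,0,0.03,0,0,0,0.03,0,0,0,0.03,0,0,0,0,0]
}}

```text
t: 37.12
eef_pos: [588.4, 103.2, 93.8]
tcp_rot: [-3.141, 0.0, 1.441]
ft_force: [0.6, -0.1, -1.1]
opening: 0.286
grip_force: 30.0
```

Emit:
{"api": "move_arm", "payload": {
  "moves": [0,0,0.03,0,0,0,0.02,0,0,0,0,0]
}}

```text
t: 37.5
eef_pos: [588.5, 103.2, 86.4]
tcp_rot: [-3.141, -0.0, 1.441]
ft_force: [-0.2, 0.6, -0.9]
opening: 0.288
grip_force: 30.0
```

Emit:
{"api": "move_arm", "payload": {
  "moves": [0,0,0.02,0,0,0,0.02,0,0,0,0.007,0,0,0,0,0]
}}

```text
t: 38.0
eef_pos: [588.6, 103.3, 79.6]
tcp_rot: [-3.142, -0.0, 1.441]
ft_force: [0.6, 0.5, -2.1]
opening: 0.29
grip_force: 30.0
```

Emit:
{"api": "move_arm", "payload": {
  "moves": [0,0,0.009,0,0,0,0,0]
}}

```text
t: 38.25
eef_pos: [588.8, 103.2, 78.7]
tcp_rot: [3.141, -0.0, 1.441]
ft_force: [-1.3, -0.2, 2.9]
opening: 0.286
grip_force: 30.0
```

Seated. I release, rise and back away for a final look.

Emit:
{"api": "move_arm", "payload": {
  "moves": [0,0,0,0,0,0,0,0,0,0,0,0,0,0,-0.1,0,0,0,-0.25,0,0,0,-0.35,0,0,0,-0.2,0,-0.4,0,0,0,-0.4,0,0,0,-0.4,0,0,0],
  "claw": 50
}}

```text
t: 39.5
eef_pos: [565.0, -76.8, 214.6]
tcp_rot: [3.14, 0.0, 1.442]
ft_force: [0.3, -0.0, -0.5]
opening: 0.53
grip_force: 0.0
```

Emit:
{"api": "move_arm", "payload": {
  "moves": [-0.35,0,0,0,-0.2,0,0,0,0,0,0,0,0,0,0,0]
}}

```text
t: 40.0
eef_pos: [554.8, -156.4, 213.8]
tcp_rot: [3.141, -0.0, 1.441]
ft_force: [0.0, 0.2, 0.4]
opening: 0.527
grip_force: 0.0
```

```bash
python3 -c "
from m import *
np.set_printoptions(precision=2,suppress=True)
b=grab('scene','s8');t=grab('top','t8')
print(monitor.state()['t'],monitor.state()['eef_pos'])
print('bolt head top exp z 107: proj', proj('scene',(588.8,103.4,107)),proj('top',(588.8,103.4,107)),'pin 132',proj('scene',(599.4,186,132)),proj('top',(599.4,186,132)))
cv2.imwrite('pics/c8.png',np.hstack([crop(b,290,170,100,100,400,400),crop(t,140,170,100,100,400,400)]))
"
```

```text
40.1 [ 554.92 -155.94  213.65]
bolt head top exp z 107: proj [321.56 213.74] [190.98 205.3 ] pin 132 [345.5 228.1] [158.64 200.28]
```

View pics/c8.png

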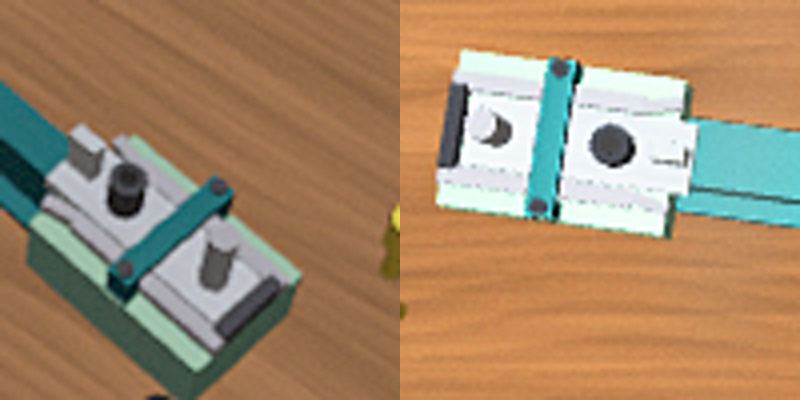

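The picture shows the bolt seated upright on the plate (left crop (128,185), right crop (612,145)) and the pin home (left (217,255), right (490,127)). Both match the projected seated heights, and the arm is clear.

```bash
python3 -c "
from cell import order
print(order.job_done())"
```

```text
the job is handed in; nothing more can be done
None
```

I handed the job in at about 40 s: the plate was laid on the bed front and slid to the stop, the drift pin dropped home, then the bolt seated on the plate; nothing else was touched. The verdict wasn't shown.

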